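# Catch the last long nuts from the dispenser in a pan

## Task

Pick up the pan by its handle and hold it under the mouth of the nut dispenser, pressing the dispenser's push paddle back gently with the pan's rim so that the gate drops and all three long nuts slide into the pan, without spilling one or leaning hard on the dispenser. Then set the pan with the nuts down gently with its round base on the rubber mat, let go, and leave the other things on the bench as they are.

Things in the scene. Friction and masses are not known exactly. Their poses are not given: they have to be found in the camera images.
- dispenser: Nut dispenser bolted to the bench: grey sheet-metal hopper and open-topped chute on dark steel columns, 320 mm long, 150 wide, 390 high. Origin: on the bench under the front column (50 x 50 mm), z up. The chute slopes 26 degrees down to its mouth at the -x end; it is 44 mm wide (62 over the gate's arms), sides 36 high. Free space below the mouth; base plate from 60 mm behind the lip.
- lip (a point): Middle of the lip, the lower end of the chute's floor: 110 mm to -x of the dispenser's origin, 200 mm above the bench; axes as the dispenser's. The nuts leave here to -x: the first topples off slowly, the last may fly 70 mm out. Gate parts reach 17 mm below the lip; a pan rim 40 to 55 mm below it meets the paddle well.
- paddle_rest (a point): Usual middle of the resting push paddle's face, 17 mm before (-x) and 48 mm below the lip. The paddle: an upright steel plate 60 mm wide, 50 high, lower edge leaning 14 degrees to -x, slotted to the gate's arms, so it may sit up to 15 mm nearer or farther in x (unmeasured: feel for it). Pushed to +x: 2.5 N starts it, 4.5 N after 38 mm opens the gate, hard stop at 44 mm. Springs back.
- nut1: Long hexagon (coupling) nut, bright steel, 56 mm long, 24 mm across flats, about 0.11 kg. Origin at its middle, x along its length. At the start it lies lengthwise in the chute, number 1 from the mouth, held back by the gate.
- nut2: Long hexagon (coupling) nut, bright steel, 56 mm long, 24 mm across flats, about 0.11 kg. Origin at its middle, x along its length. At the start it lies lengthwise in the chute, number 2 from the mouth, held back by the gate.
- nut3: Long hexagon (coupling) nut, bright steel, 56 mm long, 24 mm across flats, about 0.11 kg. Origin at its middle, x along its length. At the start it lies lengthwise in the chute, number 3 from the mouth, held back by the gate.
- pan: Round aluminium pan: 140 mm across the rim, 124 at the foot, 60 high, wall 3 mm, about 0.22 kg (0.18 to 0.28). Origin: centre of its underside, z up. Its straight level black handle points to its -x: 14 mm wide, 26 high (30 to 56 mm above the underside), from 67 to 182 mm from the pan's axis. A firm grip (110 N) across it, 105 mm from the axis, carries the nuts without slipping.
- pan_in (a point): Centre of the pan's inner floor, 4 mm above its underside.
- mat: Black rubber mat fixed on the bench, 200 x 200 mm, 4 mm thick. Origin: centre of its underside; x and y along its sides. The pan ends here.
- paint_tin: Bystander: paint tin, 100 mm across, 120 mm high. Origin: centre of its underside.
- oil_bottle: Bystander: grey oil bottle, 68 mm across, 170 mm high. Origin: centre of its underside.
- wrench: Bystander: steel wrench 190 mm long lying on the bench along its x axis. Origin: under its middle.
Mind the look-alikes: they are no part of the job. What is shaped like the nut2 but green or red is not meant.

How it is judged:
On the way, in this order (a step that is already met when the one before it is completed fails the run):
1. the pan is picked up: clear of the bench by at least 40 mm, upright (height (world z) of pan above 0.04 m and angle between pan's own z axis and vertical below 0.35 rad), for 0.2 s.
2. all three nuts lie in the pan while it is still held at least 40 mm above the bench near the dispenser's mouth (distance between each of nut1, nut2, nut3 and pan_in below 0.078 m and height (world z) of pan above 0.04 m and horizontal distance between pan and lip below 0.15 m), for 0.2 s.
At the end, for the whole second after the job is handed in: The pan stands upright and still on the mat, its middle no more than 60 mm from the mat's middle along either side of the mat (its round base on the mat) and all three nuts lie in it (each nut's middle within 78 mm of the middle of the pan's inner floor) (distance between each of nut1, nut2, nut3 and pan_in below 0.078 m and x of pan in the frame of mat between -0.06 and 0.06 m and y of pan in the frame of mat between -0.06 and 0.06 m and height (world z) of pan below 0.012 m and angle between pan's own z axis and vertical below 0.1 rad and linear speed of pan below 0.02 m/s and linear speed of each of nut1, nut2, nut3 below 0.03 m/s); the robot touches nothing.
It fails at once if a nut lands outside the pan ((height (world z) of nut1 below 0.06 m and distance between nut1 and pan_in above 0.085 m) or (height (world z) of nut2 below 0.06 m and distance between nut2 and pan_in above 0.085 m) or (height (world z) of nut3 below 0.06 m and distance between nut3 and pan_in above 0.085 m)).
It fails at once if the dispenser (gate and paddle included) is pressed with more than 15 N by the pan or the robot (contact force between any of pan, the arm, the fingers and dispenser above 15 N).
It fails at once if the pan is dropped: it moves faster than 0.4 m/s within 20 mm of the bench (height (world z) of pan below 0.02 m and linear speed of pan above 0.4 m/s).
It fails at once if the paint tin, oil bottle or wrench is moved more than 25 mm (distance of any of paint_tin, oil_bottle, wrench from where it was at the start of the episode above 0.025 m).
It also fails if it takes over 54 s, if anything falls off the work surface, if the arm or the gripper's body presses on something with over 40 N, if the wrist force passes 120 N, or if a joint passes its speed limit or range.

## Robot

A 7-joint arm with a two-finger parallel gripper is mounted at the origin on the work surface. World frame = base frame: x ahead of the robot, y to its left, z up, the work surface at z = 0. Lengths are in m, angles in rad, forces in N, time in s.
With the tool pointing down it reaches from about 0.4 to 0.85 m from the base axis. Payload 10.4 kg.
Tool frame: the origin (TCP) lies at the very end of the fingers, on their centre line; the grasp point (between the pads) lies 19 mm behind it; z points along the fingers, y is the line along which they close (so a half turn about z gives the same grasp; the last joint's range is limited). The gripper opens to 87 mm and grips with 3 to 60 N. Pads are 19 mm wide; open, the fingers measure 117 mm over their backs; the gripper's body (75 mm by 190 mm) begins 51 mm behind the grasp point.
Start: joints at [1.209, 0.332, -0.065, 1.46, 0.022, 1.35, -0.088], TCP at [0.208, -0.589, 0.223] pointing down, gripper open.
Joint ranges: [-2.6, 2.6], [-0.5, 2.12], [-1.47, 1.34], [0.16, 2.42], [-1.27, 4.41], [0.06, 2.06], [-2.6, 2.6]. Speed limits (rad/s): [2.22, 2.22, 2.79, 2.79, 3.14, 3.14, 3.14].

## Interface

Orientations are given as a unit quaternion [x, y, z, w].
In Python, from bench import * gives the robot as it stands.
- The arm moves only by the tool carry_out, never from a script. Its argument "deltas" is a list of rows, each an object with "hand": the finger opening in mm, from 0 to 87; "dp": the shift along the tool's x, y, z each as a share of 250 mm, from -1 to 1, a list of three; "spin": the turn about the tool's z as a share of pi rad, from -1 to 1. In form: [{"hand": hand, "dp": [dx, dy, dz], "spin": spin}, ...]. A call has 1 to 20 rows; each row is the pose to reach, as a shift and turn from the pose commanded when the call began, along the tool's axes at that moment, turning the shorter way round; what a row does not reach only later rows make up. A row lasts 1/10 s, in which the tool goes at most 50 mm and 8.59 degrees, less where a joint would pass 70% of its speed; a pose out of reach is approached as far as the arm can. A call with a number of a shift or a turn outside -1 to 1 is refused whole. A call with a gripper value outside its range is refused whole. The fingers move at their own pace and stop on an object; "force" is the grip in N (left out, the last holds). Time passes only in rows, so rows that repeat a pose let the fingers close. It gives the time, the measured TCP pose, the force, the opening and the grip force at its end, in the units of the state.
- read_state(): the state, without advancing time (a new reading comes with each control period).
- camera(name): name is "scene" or "top"; returns the picture (400x640x3 uint8, red, green, blue); there is no depth.
- get_calibration(name): a dict with "fx", "fy", "cx", "cy" (pixels), "R" (3x3) and "t" (3): a world point X has camera coordinates R X + t. Camera axes: x right, y down, z forward; pixel columns grow to the right and rows downward; lengths in m; the calibration is good to about 2 mm. A picture is of the moment at which its call begins. get_calibration takes no time and is no camera call.
- close_job(): hands the job in; it is judged then, once.
The state is a dict: "time": time; "joint_positions": joint angles; "joint_vel": joint speeds; "joint_torque": joint torques, N m; "ee_pos": TCP position; "eef_rot": TCP orientation; "ft_force": force on the tool from outside, world axes, zero at the start; "torque": the same for the moment, N m; "width": finger opening in m; "grip_force": force on a finger pad.
Only numpy, scipy, OpenCV 4.12 (cv2) and the standard library are available. Lean on these libraries where they do the work, as an engineer would, in place of code of your own. Each camera call takes 0.05 s, during which the arm holds its last target. There are 200 camera calls.

## Working session

There is one attempt and no reset: what is moved stays moved. The work goes in short steps, Python scripts to look and compute and a tool call to move; the robot and the scene stay as the last step left them, time stands still between calls to the robot, and variables do not carry over. Pictures are saved under pics/ and viewed, at most 10 in all, crops included, and the job is handed in when it is done.

Besides the shell and the picture viewer there is one more tool, called after "Call:" as name([rows], argument=value, ...), one row to a line, values as JSON. carry_out: Moves the arm, as the interface text tells. Its arguments: {"type":"object","properties":{"deltas":{"type":"array","items":{"type":"object","properties":{"hand":{"type":"number"},"dp":{"type":"array","items":{"type":"number","minimum":-1,"maximum":1}},"spin":{"type":"number","minimum":-1,"maximum":1}}}},"force":{"type":"number"}},"required":["deltas"]}

```bash
mkdir -p pics
python3 - <<'E'
from bench import *
import cv2
for n in ("scene","top"):
    im=camera(n); cv2.imwrite(f"pics/{n}0.png",im[:,:,::-1])
    c=get_calibration(n); print(n,c)
s=read_state(); print(s)
E
```

```text
scene {'fx': 416.6965254372469, 'fy': 416.6965254372469, 'cx': 319.99035189501296, 'cy': 197.50416810724056, 'R': array([[-0.74515012,  0.66684759, -0.00809865],
       [ 0.50597968,  0.55739858, -0.65824872],
       [-0.4344374 , -0.49459187, -0.75275695]]), 't': array([ 0.43098334, -0.17765762,  1.26600993])}
top {'fx': 398.2644832825568, 'fy': 398.2644832825568, 'cx': 319.39753280689695, 'cy': 202.10222750155665, 'R': array([[-0.1002914 , -0.99495749, -0.00111111],
       [-0.97219884,  0.0982347 , -0.21255435],
       [ 0.21159169, -0.02023715, -0.97714861]]), 't': array([0.05405065, 0.62598847, 0.9262246 ])}
{'time': 0.1, 'joint_positions': array([ 1.20938818,  0.33277757, -0.06469097,  1.46082549,  0.02163119,
        1.34990644, -0.08848663]), 'joint_vel': array([-2.50786427e-04, -3.24782085e-03, -3.54454250e-04, -1.95603002e-03,
       -3.55635113e-05, -9.61654819e-04,  1.57540034e-04]), 'joint_torque': array([ 1.34452875e-03, -6.24545574e+01,  2.45844695e-02, -3.90717030e+01,
       -6.14397973e-02,  3.66533536e-02,  4.94739447e-05]), 'ee_pos': array([ 0.20759843, -0.58916193,  0.22186812]), 'eef_rot': array([ 9.85682680e-01,  1.68609852e-01, -1.46141780e-04, -5.92577243e-04]), 'ft_force': array([-0.16778718,  0.49648919, -0.18040006]), 'torque': array([ 0.00901494, -0.01729723, -0.0177333 ]), 'grip_force': 0.0, 'width': 0.0870689895587244}
```

View pics/scene0.png

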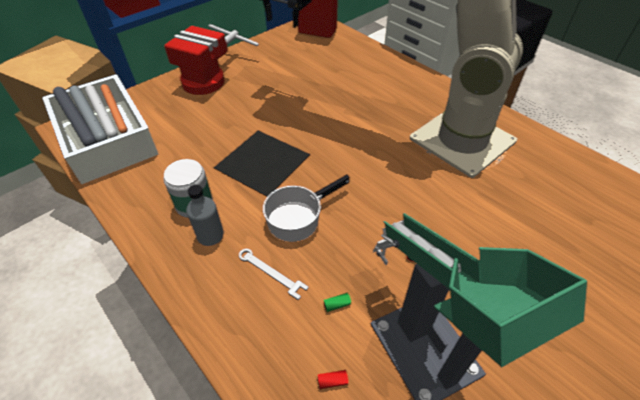

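View pics/top0.png

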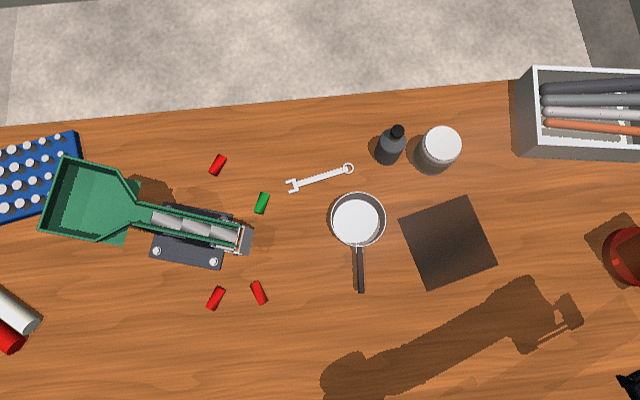

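The scene view shows the mat (262,162), pan (292,212) with its handle end at (348,180), and the dispenser mouth near (388,235). The top view shows the pan rim centre at (358,219), its handle tip at (360,292), the mat centre at (447,242), and the chute mouth near (245,238), facing right (world -y). I'll enlarge these next.

Run:
```python
import cv2
t=cv2.imread("pics/top0.png"); s=cv2.imread("pics/scene0.png")
cv2.imwrite("pics/c1.png",cv2.resize(t[185:285,130:280],None,fx=5.3,fy=5.3,interpolation=cv2.INTER_CUBIC))
cv2.imwrite("pics/c2.png",cv2.resize(t[180:300,320:500],None,fx=4.4,fy=4.4,interpolation=cv2.INTER_CUBIC))
cv2.imwrite("pics/c3.png",cv2.resize(s[200:300,350:500],None,fx=5.3,fy=5.3,interpolation=cv2.INTER_CUBIC))
```

```text
(no output)
```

View pics/c1.png

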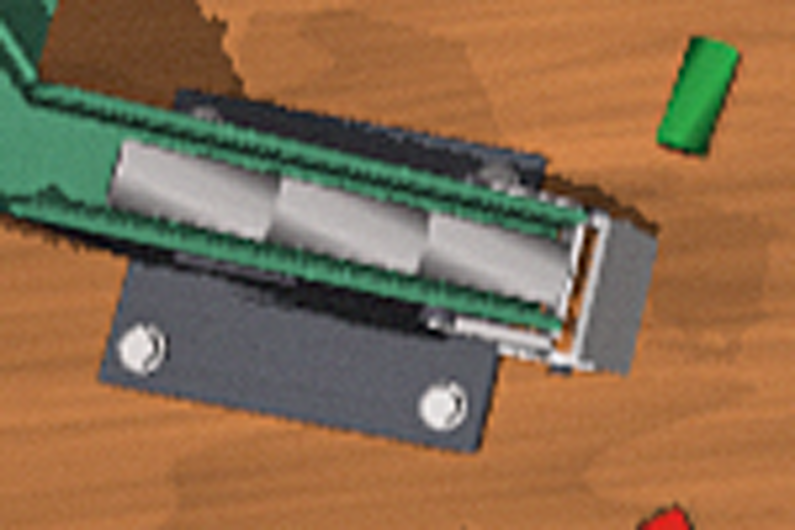

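View pics/c2.png

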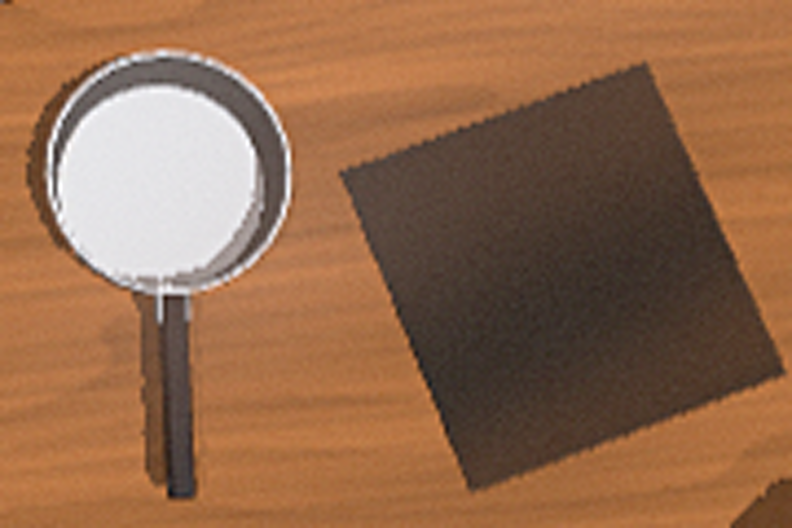

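View pics/c3.png

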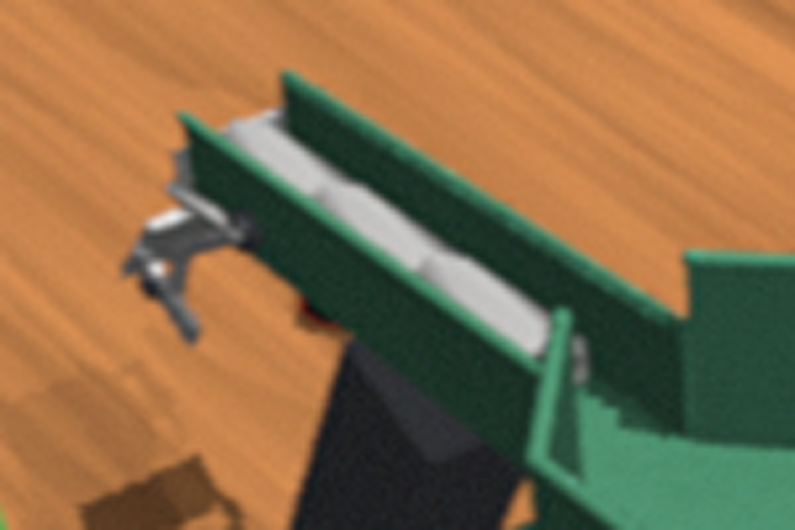

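The crops show these points:
- **c1:** chute side tips at (590,210) and (560,328), paddle lower-edge corners at (660,235) and (628,373), base-plate corners at (547,155) and (480,452).
- **c2:** pan rim from 47 to 292 across and 50 to 295 down, handle end at (181,493), mat corners at (340,172), (647,63), (783,373) and (472,490).
- **c3:** near side tip at (183,115), far tip at (287,72), near lower paddle corner at (192,338).

```bash
cat > h.py <<'E'
import numpy as np
from bench import *
C={n:get_calibration(n) for n in("scene","top")}
def ray(n,u,v):
    c=C[n]; d=c["R"].T@np.array([(u-c["cx"])/c["fx"],(v-c["cy"])/c["fy"],1]); return -c["R"].T@c["t"],d/np.linalg.norm(d)
def onz(n,u,v,z):
    o,d=ray(n,u,v); return o+d*(z-o[2])/d[2]
def tri(a,b):
    o1,d1=ray("top",*a);o2,d2=ray("scene",*b)
    s=np.linalg.lstsq(np.c_[d1,-d2],o2-o1,rcond=None)[0]
    p,q=o1+s[0]*d1,o2+s[1]*d2; return (p+q)/2,np.linalg.norm(p-q)
c1=lambda u,v:(130+(u+.5)/5.3-.5,185+(v+.5)/5.3-.5)
c2=lambda u,v:(320+(u+.5)/4.4-.5,180+(v+.5)/4.4-.5)
c3=lambda u,v:(350+(u+.5)/5.3-.5,200+(v+.5)/5.3-.5)
E
python3 - <<'E'
from h import *
np.set_printoptions(precision=4,suppress=True)
print("cam",ray("top",0,0)[0],ray("scene",0,0)[0])
print("tips",tri(c1(590,210),c3(183,115)),tri(c1(560,328),c3(287,72)))
pc=tri(c1(660,235),c3(192,338));print("paddle near low",pc)
a,b=onz("top",*c1(660,235),.128),onz("top",*c1(628,373),.128);print("padlow",a,b,np.linalg.norm(a-b),(a+b)/2)
a,b=onz("top",*c1(590,210),.232),onz("top",*c1(560,328),.232);print("tips z",a,b,np.linalg.norm(a-b),(a+b)/2)
B=[onz("top",*c1(*p),.008) for p in((547,155),(480,452),(100,380),(185,92))]
print("base",np.array(B),[np.linalg.norm(B[i]-B[i-3]) for i in range(4)])
P=[onz("top",*c2(*p),.06) for p in((47,172),(292,172),(169,50),(169,295))]
print("rim",np.array(P),np.linalg.norm(P[0]-P[1]),np.linalg.norm(P[2]-P[3]))
print("handle",onz("top",*c2(177,493),.05),onz("top",*c2(172,320),.056),onz("top",*c2(183,493),.05))
M=[onz("top",*c2(*p),.004) for p in((340,172),(647,63),(783,373),(472,490))]
print("mat",np.array(M),np.mean(M,0),[np.linalg.norm(M[i]-M[i-3]) for i in range(4)])
E
```

```text
cam [0.418  0.011  1.0382] [0.961  0.4378 0.8395]
tips (array([0.562 , 0.16  , 0.2312]), np.float64(0.0025524758876210754)) (array([0.5188, 0.1727, 0.2304]), np.float64(0.001159358743707413))
paddle near low (array([0.563 , 0.1654, 0.0995]), np.float64(0.03128367774832728))
padlow [0.5673 0.1483 0.128 ] [0.509  0.1658 0.128 ] 0.06083292958424553 [0.5381 0.157  0.128 ]
tips z [0.5626 0.1588 0.232 ] [0.5183 0.1729 0.232 ] 0.04653167686147591 [0.5405 0.1659 0.232 ]
base [[0.6326 0.2195 0.008 ]
 [0.4904 0.2596 0.008 ]
 [0.5434 0.4415 0.008 ]
 [0.6827 0.3978 0.008 ]] [np.float64(0.1477205364388495), np.float64(0.18947109400523604), np.float64(0.14604772645275907), np.float64(0.18521909454332475)]
rim [[ 0.585  -0.032   0.06  ]
 [ 0.5711 -0.17    0.06  ]
 [ 0.6487 -0.1093  0.06  ]
 [ 0.509  -0.0923  0.06  ]] 0.138670081653604 0.14069693727176272
handle [ 0.4014 -0.0846  0.05  ] [ 0.4954 -0.0927  0.056 ] [ 0.4011 -0.0879  0.05  ]
mat [[ 0.5769 -0.2089  0.004 ]
 [ 0.6247 -0.4036  0.004 ]
 [ 0.433  -0.4493  0.004 ]
 [ 0.3853 -0.2582  0.004 ]] [ 0.505 -0.33   0.004] [np.float64(0.2004300166841123), np.float64(0.197003399423717), np.float64(0.19695958542040728), np.float64(0.19789173430186183)]
```

Run:
```python
from h import *
import cv2
e=np.array([.279,.960,0]);n=np.array([.960,-.279,0]);L=np.array([.5449,.1815,.2])
def pj(cam,X):
    c=C[cam];p=c["R"]@X+c["t"];return c["fx"]*p[0]/p[2]+c["cx"],c["fy"]*p[1]/p[2]+c["cy"]
for nm,dx,dz in(("lo",-.0233,-.0723),("hi",-.011,-.0237),("lip",0,0)):
  for s in(1,-1):
    X=L+e*dx+n*s*(.022 if nm=="lip" else .03)+[0,0,dz]
    u,v=pj("scene",X);a,b=pj("top",X)
    print(nm,s,"c3",round((u-350)*5.3),round((v-200)*5.3),"c1",round((a-130)*5.3),round((b-185)*5.3))
s=cv2.imread("pics/scene0.png")
cv2.imwrite("pics/c4.png",cv2.resize(s[210:275,365:420],None,fx=9,fy=9,interpolation=cv2.INTER_CUBIC))
```

```text
lo 1 c3 121 271 c1 652 234
lo -1 c3 254 215 c1 622 370
hi 1 c3 150 222 c1 604 211
hi -1 c3 289 164 c1 571 354
lip 1 c3 192 198 c1 562 216
lip -1 c3 297 154 c1 537 324
```

View pics/c4.png

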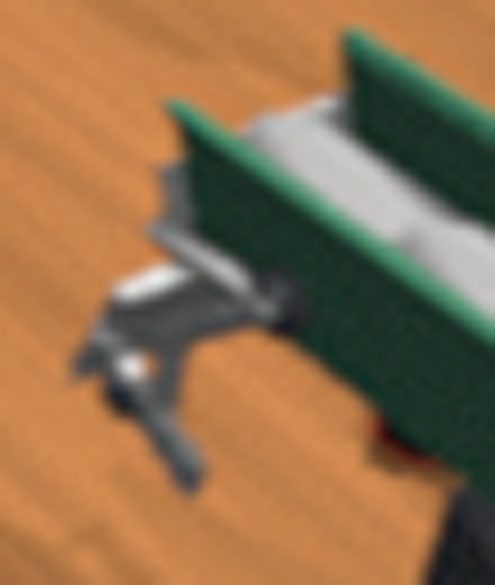

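The enlarged crop confirms the paddle's near lower corner at scene (373,252). That is where my dispenser pose predicts it (373,251), so the lip is at about (0.545, 0.1815, 0.200) with the dispenser's +x along (0.279, 0.960).

```bash
cat >> h.py <<'E'
from scipy.spatial.transform import Rotation as Ro
def go(x,y,z,yaw,frm=None):
    "dp, spin from pose (default measured) to tcp x,y,z with tool x at yaw deg"
    s=read_state(); R=Ro.from_quat(s["eef_rot"]).as_matrix(); p=s["ee_pos"] if frm is None else np.array(frm)
    a=np.degrees(np.arctan2(R[1,0],R[0,0])); d=(R.T@(np.array([x,y,z])-p))/.25
    print("yaw now",a.round(2),"pos",p.round(4),"dp",d.round(4),"spin",round(-((yaw-a+180)%360-180)/180,4))
E
python3 - <<'E'
from h import *
go(.474,-.0923,.12,-4.8); go(.474,-.0923,.024,-4.8)
E
```

```text
yaw now 19.41 pos [ 0.2076 -0.5892  0.2219] dp [ 1.6657 -1.5197  0.4092] spin 0.1345
yaw now 19.41 pos [ 0.2076 -0.5892  0.2219] dp [ 1.6657 -1.5193  0.7932] spin 0.1345
```

Call:
carry_out([
  {"hand":87,"dp":[0.15,-0.13,0],"spin":0.02},
  {"hand":87,"dp":[0.3,-0.26,0],"spin":0.04},
  {"hand":87,"dp":[0.44,-0.4,0],"spin":0.06},
  {"hand":87,"dp":[0.58,-0.53,0],"spin":0.08},
  {"hand":87,"dp":[0.72,-0.66,0],"spin":0.1},
  {"hand":87,"dp":[0.86,-0.8,0],"spin":0.12},
  {"hand":87,"dp":[1,-0.92,0],"spin":0.1345},
  {"hand":87,"dp":[1,-0.92,0],"spin":0.1345},
], force=60)

```text
time: 0.9
ee_pos: [0.3703, -0.2838, 0.2228]
eef_rot: [0.999, -0.038, 0.0, -0.0]
ft_force: [-0.2, -0.7, 0.6]
width: 0.0871
grip_force: 0.0
```

Run:
```python
from h import *
go(.474,-.0923,.12,-4.8); go(.474,-.0923,.024,-4.8);print(read_state()["joint_positions"])
```

```text
yaw now -4.37 pos [ 0.3703 -0.2838  0.2228] dp [ 0.3549 -0.7953  0.412 ] spin 0.0024
yaw now -4.37 pos [ 0.3703 -0.2838  0.2228] dp [ 0.3545 -0.7949  0.796 ] spin 0.0024
[ 0.85819027 -0.00265396 -0.29868082  1.84644505 -0.00201653  1.29721098
 -1.0870829 ]
```

Call:
carry_out([
  {"hand":87,"dp":[0.09,-0.2,0.1],"spin":0},
  {"hand":87,"dp":[0.18,-0.4,0.2],"spin":0},
  {"hand":87,"dp":[0.27,-0.6,0.3],"spin":0},
  {"hand":87,"dp":[0.36,-0.8,0.4],"spin":0},
  {"hand":87,"dp":[0.36,-0.8,0.4],"spin":0},
  {"hand":87,"dp":[0.36,-0.8,0.4],"spin":0},
  {"hand":87,"dp":[0.36,-0.8,0.4],"spin":0},
  {"hand":87,"dp":[0.36,-0.8,0.4],"spin":0},
])

```text
time: 1.7
ee_pos: [0.4732, -0.099, 0.1227]
eef_rot: [0.999, -0.043, -0.0, 0.0]
ft_force: [-0.3, -0.7, -0.2]
width: 0.0872
grip_force: 0.0
```

Run:
```python
from h import *
go(.474,-.0923,.12,-4.8); go(.474,-.0923,.024,-4.8)
im=camera("top");import cv2
cv2.imwrite("pics/g1.png",cv2.resize(im[170:310,300:480,::-1],None,fx=4,fy=4,interpolation=cv2.INTER_CUBIC))
```

```text
yaw now -4.88 pos [ 0.4732 -0.099   0.1227] dp [ 0.0008 -0.0271  0.0106] spin -0.0004
yaw now -4.88 pos [ 0.4732 -0.099   0.1227] dp [ 0.0008 -0.0273  0.3946] spin -0.0004
```

View pics/g1.png

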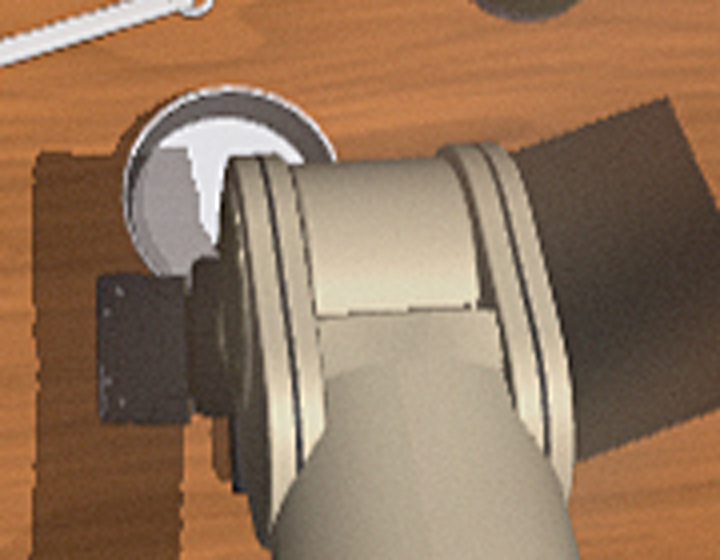

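The arm hides the handle in this view, with the gripper body at crop (145,350) over it. The numbers agree, so I'll descend and grip.

Call:
carry_out([
  {"hand":87,"dp":[0,-0.027,0.1],"spin":0},
  {"hand":87,"dp":[0,-0.027,0.2],"spin":0},
  {"hand":87,"dp":[0,-0.027,0.3],"spin":0},
  {"hand":87,"dp":[0,-0.027,0.36],"spin":0},
  {"hand":87,"dp":[0,-0.027,0.395],"spin":0},
  {"hand":87,"dp":[0,-0.027,0.395],"spin":0},
  {"hand":40,"dp":[0,-0.027,0.395],"spin":0},
  {"hand":40,"dp":[0,-0.027,0.395],"spin":0},
  {"hand":25,"dp":[0,-0.027,0.395],"spin":0},
  {"hand":18,"dp":[0,-0.027,0.395],"spin":0},
  {"hand":10,"dp":[0,-0.027,0.395],"spin":0},
  {"hand":0,"dp":[0,-0.027,0.395],"spin":0},
  {"hand":0,"dp":[0,-0.027,0.395],"spin":0},
  {"hand":0,"dp":[0,-0.027,0.395],"spin":0},
], force=60)

```text
time: 3.15
ee_pos: [0.4741, -0.091, 0.0238]
eef_rot: [0.999, -0.042, 0.0, 0.0]
ft_force: [-0.0, 0.7, -0.2]
width: 0.0311
grip_force: 0.0
```

Call:
carry_out([
  {"hand":0,"dp":[0,0,0],"spin":0},
  {"hand":0,"dp":[0,0,0],"spin":0},
  {"hand":0,"dp":[0,0,0],"spin":0},
  {"hand":0,"dp":[0,0,0],"spin":0},
  {"hand":0,"dp":[0,0,0],"spin":0},
  {"hand":0,"dp":[0,0,0],"spin":0},
])

```text
time: 3.75
ee_pos: [0.474, -0.091, 0.0238]
eef_rot: [0.999, -0.042, -0.0, 0.0]
ft_force: [0.0, -0.6, -0.1]
width: 0.0136
grip_force: 59.9
```

Call:
carry_out([
  {"hand":0,"dp":[0,0,-0.02],"spin":0},
  {"hand":0,"dp":[0,0,-0.06],"spin":0},
  {"hand":0,"dp":[0,0,-0.11],"spin":0},
  {"hand":0,"dp":[0,0,-0.16],"spin":0},
  {"hand":0,"dp":[0,0,-0.21],"spin":0},
  {"hand":0,"dp":[0,0,-0.26],"spin":0},
  {"hand":0,"dp":[0,0,-0.31],"spin":0},
  {"hand":0,"dp":[0,0,-0.35],"spin":0},
  {"hand":0,"dp":[0,0,-0.37],"spin":0},
  {"hand":0,"dp":[0,0,-0.37],"spin":0},
  {"hand":0,"dp":[0,0,-0.37],"spin":0},
  {"hand":0,"dp":[0,0,-0.37],"spin":0},
])

```text
time: 4.95
ee_pos: [0.4737, -0.0909, 0.1157]
eef_rot: [0.999, -0.042, -0.001, -0.0]
ft_force: [0.3, -0.3, -2.0]
width: 0.0139
grip_force: 59.9
```

Run:
```python
from h import *
s=read_state();print(s["ft_force"],s["torque"],s["grip_force"])
x,y=np.array([.5449,.1815])-.25*np.array([.279,.96])
go(x,y,.116,73.8)
```

```text
[ 0.26023091 -0.28108715 -1.96459836] [ 0.03053769  0.23861911 -0.06556827] 59.94514882564545
yaw now -4.8 pos [ 0.4737 -0.0909  0.1157] dp [-0.0049 -0.1298 -0.0011] spin -0.4367
```

Call:
carry_out([
  {"hand":0,"dp":[0,-0.01,0],"spin":-0.02},
  {"hand":0,"dp":[0,-0.02,0],"spin":-0.05},
  {"hand":0,"dp":[0,-0.03,0],"spin":-0.08},
  {"hand":0,"dp":[0,-0.04,0],"spin":-0.11},
  {"hand":0,"dp":[0,-0.05,0],"spin":-0.14},
  {"hand":0,"dp":[0,-0.06,0],"spin":-0.17},
  {"hand":0,"dp":[0,-0.07,0],"spin":-0.2},
  {"hand":0,"dp":[0,-0.08,0],"spin":-0.23},
  {"hand":0,"dp":[0,-0.09,0],"spin":-0.26},
  {"hand":0,"dp":[0,-0.1,0],"spin":-0.29},
  {"hand":0,"dp":[0,-0.11,0],"spin":-0.32},
  {"hand":0,"dp":[0,-0.12,0],"spin":-0.35},
  {"hand":0,"dp":[0,-0.13,0],"spin":-0.38},
  {"hand":0,"dp":[0,-0.13,0],"spin":-0.41},
  {"hand":0,"dp":[0,-0.13,0],"spin":-0.43},
  {"hand":0,"dp":[0,-0.13,0],"spin":-0.437},
  {"hand":0,"dp":[0,-0.13,0],"spin":-0.437},
  {"hand":0,"dp":[0,-0.13,0],"spin":-0.437},
  {"hand":0,"dp":[0,-0.13,0],"spin":-0.437},
])

```text
time: 6.85
ee_pos: [0.4768, -0.0586, 0.1162]
eef_rot: [0.8, 0.6, -0.0, 0.0]
ft_force: [0.4, 0.7, -2.1]
width: 0.0134
grip_force: 59.9
```

Run:
```python
from h import *
import cv2
s=read_state();print(s["ft_force"],s["torque"],s["grip_force"])
x,y=np.array([.5449,.1815])-.25*np.array([.279,.96])
go(x,y,.116,73.8)
a=camera("top");b=camera("scene")
A=cv2.resize(a[150:290,210:410,::-1],None,fx=4,fy=4,interpolation=cv2.INTER_CUBIC)[:,:800][:300*2]
cv2.imwrite("pics/p1.png",A)
cv2.imwrite("pics/p2.png",cv2.resize(b[150:300,260:460,::-1],None,fx=4,fy=4,interpolation=cv2.INTER_CUBIC))
```

```text
[ 0.39601073  0.74669055 -2.06346035] [-0.18161723 -0.02332881  0.002215  ] 59.94527215138078
yaw now 73.8 pos [ 0.4768 -0.0586  0.1162] dp [-0.0015 -0.0064  0.0009] spin 0.0
```

View pics/p2.png

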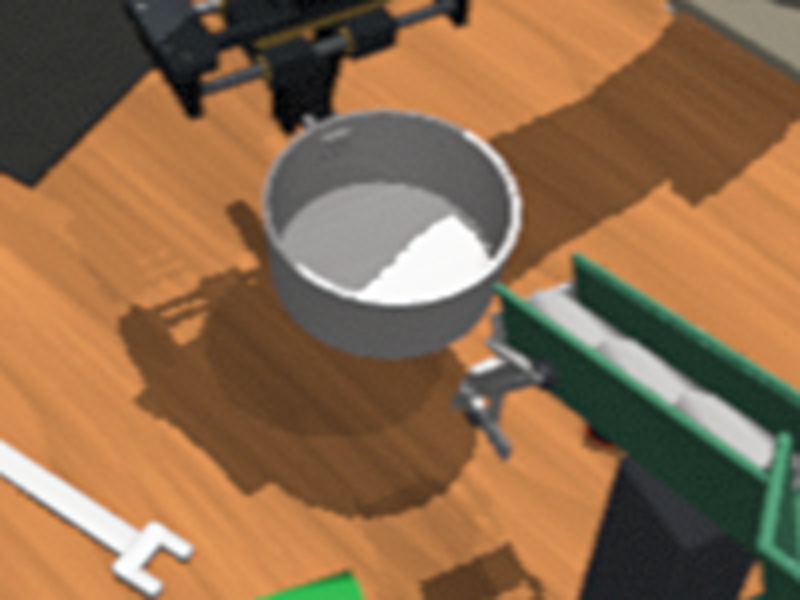

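The pan is level at crop (390,230), in line with the mouth and in front of the paddle. I'll approach and feel for contact.

Call:
carry_out([
  {"hand":0,"dp":[0.03,-0.006,0],"spin":0},
  {"hand":0,"dp":[0.06,-0.006,0],"spin":0},
  {"hand":0,"dp":[0.09,-0.006,0],"spin":0},
  {"hand":0,"dp":[0.11,-0.006,0],"spin":0},
  {"hand":0,"dp":[0.12,-0.006,0],"spin":0},
  {"hand":0,"dp":[0.12,-0.006,0],"spin":0},
  {"hand":0,"dp":[0.12,-0.006,0],"spin":0},
])

```text
time: 7.65
ee_pos: [0.4836, -0.0295, 0.1163]
eef_rot: [0.799, 0.601, -0.0, 0.0]
ft_force: [-0.1, -0.8, -2.1]
width: 0.0134
grip_force: 59.9
```

Call:
carry_out([
  {"hand":0,"dp":[0.008,0,0],"spin":0},
  {"hand":0,"dp":[0.016,0,0],"spin":0},
  {"hand":0,"dp":[0.024,0,0],"spin":0},
  {"hand":0,"dp":[0.032,0,0],"spin":0},
  {"hand":0,"dp":[0.04,0,0],"spin":0},
  {"hand":0,"dp":[0.048,0,0],"spin":0},
])

```text
time: 8.25
ee_pos: [0.4871, -0.0176, 0.1163]
eef_rot: [0.799, 0.601, 0.0, 0.0]
ft_force: [0.3, 0.3, -1.8]
width: 0.0136
grip_force: 59.9
```

Call:
carry_out([
  {"hand":0,"dp":[0.008,0,0],"spin":0},
  {"hand":0,"dp":[0.016,0,0],"spin":0},
  {"hand":0,"dp":[0.024,0,0],"spin":0},
  {"hand":0,"dp":[0.032,0,0],"spin":0},
])

```text
time: 8.65
ee_pos: [0.4893, -0.0101, 0.1163]
eef_rot: [0.799, 0.601, -0.0, 0.0]
ft_force: [-0.5, -2.1, -2.8]
width: 0.0134
grip_force: 59.9
```

Call:
carry_out([
  {"hand":0,"dp":[0.008,0,0],"spin":0},
  {"hand":0,"dp":[0.016,0,0],"spin":0},
  {"hand":0,"dp":[0.024,0,0],"spin":0},
  {"hand":0,"dp":[0.032,0,0],"spin":0},
])

```text
time: 9.05
ee_pos: [0.4913, -0.0026, 0.1161]
eef_rot: [0.799, 0.601, -0.0, 0.0]
ft_force: [-0.7, -2.7, -5.3]
width: 0.0137
grip_force: 59.9
```

Call:
carry_out([
  {"hand":0,"dp":[0.008,0,0],"spin":0},
  {"hand":0,"dp":[0.016,0,0],"spin":0},
  {"hand":0,"dp":[0.024,0,0],"spin":0},
  {"hand":0,"dp":[0.032,0,0],"spin":0},
])

```text
time: 9.45
ee_pos: [0.4937, 0.0052, 0.1162]
eef_rot: [0.799, 0.601, -0.0, 0.0]
ft_force: [-0.7, -3.2, -4.1]
width: 0.0134
grip_force: 59.9
```

Run:
```python
from h import *
import cv2
s=read_state();print(s["ft_force"],s["torque"],s["eef_rot"])
b=camera("scene")
cv2.imwrite("pics/p3.png",cv2.resize(b[170:290,320:480,::-1],None,fx=5,fy=5,interpolation=cv2.INTER_CUBIC))
```

```text
[-0.73707503 -3.15743715 -4.1030189 ] [-1.31732875e+00  3.02894991e-01 -8.80388686e-04] [ 7.99379029e-01  6.00827041e-01 -1.65819265e-04  8.33197526e-05]
```

View pics/p3.png

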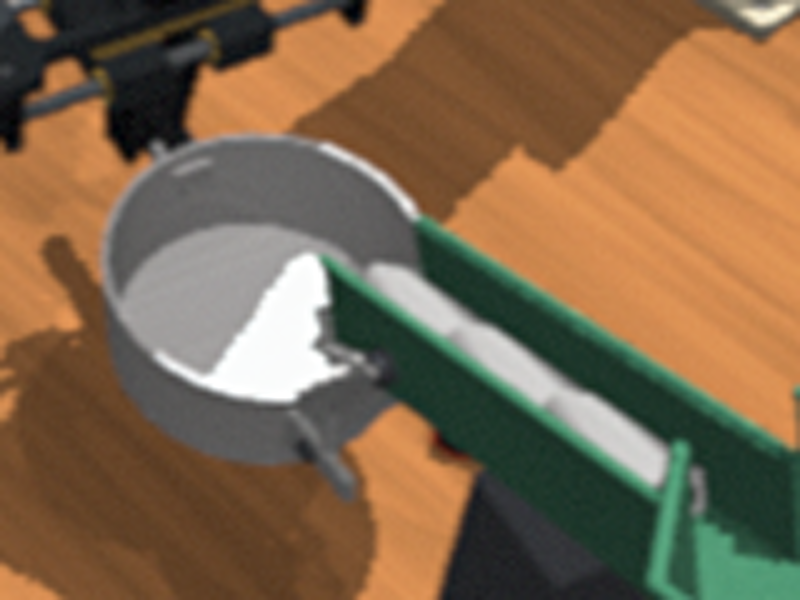

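The rim at crop (300,410) is pushing the paddle back and the nuts are still held. I'll continue.

Call:
carry_out([
  {"hand":0,"dp":[0.008,0,0],"spin":0},
  {"hand":0,"dp":[0.016,0,0],"spin":0},
  {"hand":0,"dp":[0.024,0,0],"spin":0},
  {"hand":0,"dp":[0.032,0,0],"spin":0},
])

```text
time: 9.9
ee_pos: [0.4958, 0.0129, 0.1162]
eef_rot: [0.799, 0.601, -0.0, 0.0]
ft_force: [-1.7, -4.5, -5.6]
width: 0.0134
grip_force: 60.0
```

Call:
carry_out([
  {"hand":0,"dp":[0.008,0,0],"spin":0},
  {"hand":0,"dp":[0.016,0,0],"spin":0},
  {"hand":0,"dp":[0.024,0,0],"spin":0},
])

```text
time: 10.2
ee_pos: [0.4976, 0.0188, 0.1163]
eef_rot: [0.799, 0.601, -0.0, 0.0]
ft_force: [-0.7, -5.0, -6.2]
width: 0.0136
grip_force: 60.0
```

Call:
carry_out([
  {"hand":0,"dp":[0.005,0,0],"spin":0},
  {"hand":0,"dp":[0.01,0,0],"spin":0},
  {"hand":0,"dp":[0.015,0,0],"spin":0},
  {"hand":0,"dp":[0.015,0,0],"spin":0},
])

```text
time: 10.6
ee_pos: [0.4987, 0.0224, 0.1163]
eef_rot: [0.799, 0.601, 0.0, 0.0]
ft_force: [-1.0, -4.9, -5.4]
width: 0.0133
grip_force: 60.0
```

Call:
carry_out([
  {"hand":0,"dp":[0.005,0,0],"spin":0},
  {"hand":0,"dp":[0.01,0,0],"spin":0},
  {"hand":0,"dp":[0.01,0,0],"spin":0},
])

```text
time: 10.9
ee_pos: [0.4994, 0.0249, 0.1163]
eef_rot: [0.799, 0.601, 0.0, 0.0]
ft_force: [-1.2, -3.3, -5.7]
width: 0.0135
grip_force: 60.0
```

Call:
carry_out([
  {"hand":0,"dp":[0.005,0,0],"spin":0},
  {"hand":0,"dp":[0.007,0,0],"spin":0},
  {"hand":0,"dp":[0.007,0,0],"spin":0},
  {"hand":0,"dp":[0.007,0,0],"spin":0},
])

```text
time: 11.3
ee_pos: [0.4998, 0.0264, 0.1163]
eef_rot: [0.799, 0.601, 0.0, 0.0]
ft_force: [-0.1, -4.6, -5.0]
width: 0.014
grip_force: 60.0
```

Call:
carry_out([
  {"hand":0,"dp":[0.005,0,0],"spin":0},
  {"hand":0,"dp":[0.005,0,0],"spin":0},
  {"hand":0,"dp":[0.005,0,0],"spin":0},
  {"hand":0,"dp":[0.005,0,0],"spin":0},
  {"hand":0,"dp":[0.005,0,0],"spin":0},
  {"hand":0,"dp":[0.005,0,0],"spin":0},
])

```text
time: 11.9
ee_pos: [0.5002, 0.0276, 0.1163]
eef_rot: [0.799, 0.601, 0.0, 0.0]
ft_force: [-1.0, -4.5, -5.8]
width: 0.0134
grip_force: 60.0
```

Run:
```python
from h import *
import cv2
s=read_state();print(s["ft_force"],s["torque"])
b=camera("scene")
cv2.imwrite("pics/p4.png",cv2.resize(b[170:290,320:480,::-1],None,fx=5,fy=5,interpolation=cv2.INTER_CUBIC))
```

```text
[-1.00826048 -4.47070039 -5.7837811 ] [-1.62084517  0.26506954 -0.14103042]
```

View pics/p4.png

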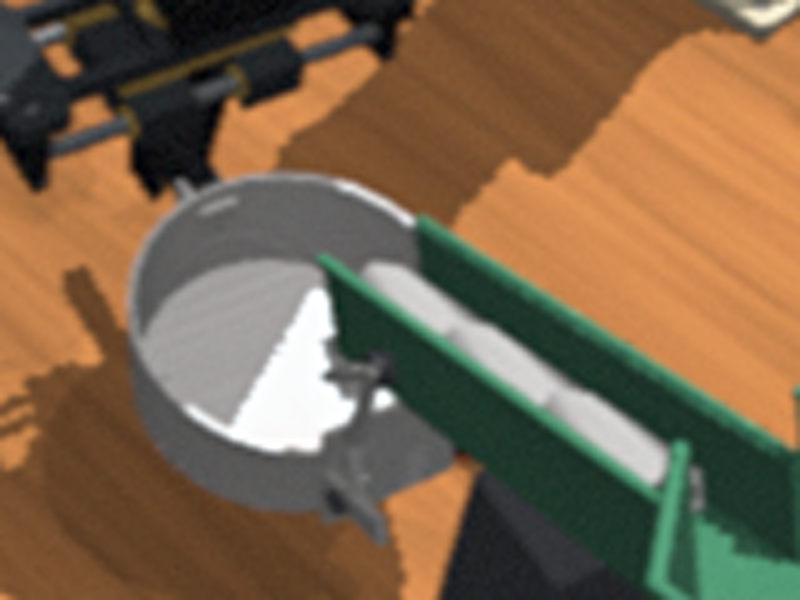

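The gate is still closed and the nuts are still in the chute at (400,290) to (610,440). I'll move on in small steps.

Call:
carry_out([
  {"hand":0,"dp":[0.004,0,0],"spin":0},
  {"hand":0,"dp":[0.008,0,0],"spin":0},
  {"hand":0,"dp":[0.008,0,0],"spin":0},
  {"hand":0,"dp":[0.008,0,0],"spin":0},
])

```text
time: 12.35
ee_pos: [0.5008, 0.0296, 0.1163]
eef_rot: [0.799, 0.601, 0.0, 0.0]
ft_force: [-1.7, -4.8, -5.9]
width: 0.0136
grip_force: 60.0
```

Call:
carry_out([
  {"hand":0,"dp":[0.004,0,0],"spin":0},
  {"hand":0,"dp":[0.006,0,0],"spin":0},
  {"hand":0,"dp":[0.006,0,0],"spin":0},
  {"hand":0,"dp":[0.006,0,0],"spin":0},
])

```text
time: 12.75
ee_pos: [0.5011, 0.0309, 0.1163]
eef_rot: [0.799, 0.601, 0.0, 0.0]
ft_force: [-0.7, -3.7, -11.4]
width: 0.0136
grip_force: 60.0
```

```bash
cat > chk.py <<'E'
from h import *
import cv2
s=read_state();print(s["ft_force"],s["torque"],s["ee_pos"])
b=camera("scene")[170:290,320:480].astype(int); o=cv2.imread("pics/scene0.png")[170:290,320:480,::-1].astype(int)
# nut pixels along the chute, from crop p4: (400,290),(500,350),(610,440) /5
for u,v in((80,58),(100,70),(122,88)): print("nut px",b[v-1:v+2,u-1:u+2].mean((0,1)).round(),"was",o[v-1:v+2,u-1:u+2].mean((0,1)).round())
E
python3 chk.py
```

```text
[ -0.73206198  -3.7295049  -11.41759175] [-0.86885907  0.06064341 -0.03053035] [0.50114602 0.03091745 0.11629179]
nut px [213. 211. 210.] was [196. 194. 193.]
nut px [212. 211. 209.] was [197. 197. 195.]
nut px [41. 77. 60.] was [195. 194. 193.]
```

The nuts are moving, so I'll hold still.

Call:
carry_out([
  {"hand":0,"dp":[0.001,0,0],"spin":0},
  {"hand":0,"dp":[0.001,0,0],"spin":0},
  {"hand":0,"dp":[0.001,0,0],"spin":0},
  {"hand":0,"dp":[0.001,0,0],"spin":0},
  {"hand":0,"dp":[0.001,0,0],"spin":0},
  {"hand":0,"dp":[0.001,0,0],"spin":0},
  {"hand":0,"dp":[0.001,0,0],"spin":0},
  {"hand":0,"dp":[0.001,0,0],"spin":0},
  {"hand":0,"dp":[0.001,0,0],"spin":0},
  {"hand":0,"dp":[0.001,0,0],"spin":0},
  {"hand":0,"dp":[0.001,0,0],"spin":0},
  {"hand":0,"dp":[0.001,0,0],"spin":0},
])

```text
time: 14.0
ee_pos: [0.5012, 0.0311, 0.1163]
eef_rot: [0.799, 0.601, -0.0, 0.0]
ft_force: [-1.0, -2.5, -5.7]
width: 0.0136
grip_force: 60.0
```

```bash
python3 chk.py
```

```text
[-1.04368899 -2.5370835  -5.66465972] [-1.19808992  0.33924257  0.00489144] [0.50119592 0.03114694 0.11629783]
nut px [209. 208. 207.] was [196. 194. 193.]
nut px [32. 57. 45.] was [197. 197. 195.]
nut px [41. 77. 59.] was [195. 194. 193.]
```

Call:
carry_out([
  {"hand":0,"dp":[0,0,0],"spin":0},
  {"hand":0,"dp":[0,0,0],"spin":0},
  {"hand":0,"dp":[0,0,0],"spin":0},
  {"hand":0,"dp":[0,0,0],"spin":0},
  {"hand":0,"dp":[0,0,0],"spin":0},
  {"hand":0,"dp":[0,0,0],"spin":0},
])

```text
time: 14.65
ee_pos: [0.5012, 0.0312, 0.1163]
eef_rot: [0.799, 0.601, -0.0, 0.0]
ft_force: [-0.9, -2.9, -4.6]
width: 0.0138
grip_force: 60.0
```

```bash
python3 chk.py
python3 - <<'E'
from h import *
b=camera("scene").astype(int); t=camera("top").astype(int)
def show(i,r,c):
    for v in range(*r):
        l=""
        for u in range(*c):
            p=i[v,u]; g=p.mean(); s=p.max()-p.min()
            l+= ("g" if p[1]>p[0]+8 else "~" if p[0]>p[2]+25 else " .-+*#@"[min(6,int(g//37))])
        print(v,l)
show(b,(200,276,1),(344,444,1)); print(); show(t,(205,265,1),(195,320,1))
E
```

```text
[-0.88820901 -2.93836626 -4.62801177] [-1.20427944e+00  3.22464234e-01  5.83629127e-04] [0.50118994 0.03118279 0.11630462]
nut px [209. 208. 206.] was [196. 194. 193.]
nut px [30. 56. 44.] was [197. 197. 195.]
nut px [41. 76. 59.] was [195. 194. 193.]
200 ~~~~              ~~~~~~~~~~~~~~~~~~~~~~~~~~~~~~~~~~~~~~~~~~~~~~~~~~~~~~~~~~~~~~~~~~~~~~~~~~~~~~~~~~
201 ~~~~              ~~~~~~~~~~~~~~~~~~~~~~~~~~~~~~~~~~~~~~~~~~~~~~~~~~~~~~~~~~~~~~~~~~~~~~~~~~~~~~~~~~
202 ~~~~              ~~~~~~~~~~~~~~~~~~~~~~~~~~~~~~~~~~~~~~~~~~~~~~~~~~~~~~~~~~~~~~~~~~~~~~~~~~~~~~~~~~
203 ~~~~              ~~~~~~~~~~~~~~~~~~~~~~~~~~~~~~~~~~~~~~~~~~~~~~~~~~~~~~~~~~~~~~~~~~~~~~~~~~~~~~~~~~
204 ~~~~              ~~~~~~~~~~~~~~~~~~~~~~~~~~~~~~~~~~~~~~~~~~~~~~~~~~~~~~~~~~~~~~~~~~~~~~~~~~~~~~~~~~
205 ~~~~              ~~~~~~~~~~~~~~~~~~~~~~~~~~~~~~~~~~~~~~~~~~~~~~~~~~~~~~~~~~~~~~~~~~~~~~~~~~~~~~~~~~
206 ~~~~~              ~~~~~~~~~~~~~~~~~~~~~~~~~~~~~~~~~~~~~~~~~~~~~~~~~~~~~~~~~~~~~~~~~~~~~~~~~~~~~~~~~
207 ~~~~~~      ...    .~~~~~~~~~~~~~~~~~~~~~~~~~~~~~~~~~~~~~~~~~~~~~~~~~~~~~~~~~~~~~~~~~~~~~~~~~~~~~~~~
208 ~~~~
[... 14232 characters left out ...]
*~~~~~~.-~~~~~~~~~~~~~~~~~~~~~~~~~~~~~~~~~~~~~~~~~
260 --------------+####@#.*----~~~~~~~~~~~~##.-------+#@@##########@@@@@@@@@@#@*~~~~~~-.~~~~~~~-~~~~~~~~~~~~~~~~~~~~~~~~~~~~~~~~~
261 --------------*@###@@.#---.~~~~~~~~~~~~~@+--------+##@####@####@##@@@@@@@#@@~~~~~~~ +~~~~~~~~~~~~~~~~~~~~~~~~~~~~~~~~~~~~~~~~
262 --------------*@###@#+*---.~~~~~~~~~~~~~~@+.-------##@######@##@##@#@@@#@#@@*~~~~~~--~~~~~~~-~~~~~~~~~~~~~~~~~~~~~~~~~~~~~~~~
263 --------------+####*+**--- ~~~~~~~~~~~~~~##..------+########@##@##@@@#@@##@#*~~~~~~+.~~~~~~~.~~~~~~~~~~~~~~~~~~~~~~~~~~~~~~~~
264 ---------------*#@@**#----.~~~~~~~~~~~~~~~@+.-------*#######@#@@##@@@@@@##@@@~~~~~~~.+~~~~~~~~~~~~~~~~~~~~~~~~~~~~~~~~~~~~~~~
```

By the pixel map, two nuts are in the pan and the third is still in the chute at the gate (top px 208–237, row 234). I'll press on 1 mm at a time.

Call:
carry_out([
  {"hand":0,"dp":[0.004,0,0],"spin":0},
  {"hand":0,"dp":[0.004,0,0],"spin":0},
  {"hand":0,"dp":[0.004,0,0],"spin":0},
  {"hand":0,"dp":[0.004,0,0],"spin":0},
])

```text
time: 15.2
ee_pos: [0.5015, 0.0321, 0.1163]
eef_rot: [0.799, 0.601, -0.0, 0.0]
ft_force: [-0.8, -3.7, -5.9]
width: 0.0135
grip_force: 60.0
```

Call:
carry_out([
  {"hand":0,"dp":[0.004,0,0],"spin":0},
  {"hand":0,"dp":[0.004,0,0],"spin":0},
  {"hand":0,"dp":[0.004,0,0],"spin":0},
  {"hand":0,"dp":[0.004,0,0],"spin":0},
])

```text
time: 15.6
ee_pos: [0.5018, 0.0331, 0.1163]
eef_rot: [0.799, 0.601, -0.0, 0.0]
ft_force: [-1.2, -3.9, -5.2]
width: 0.0135
grip_force: 60.0
```

```bash
python3 chk.py
```

```text
[-1.19963068 -3.86667812 -5.19314414] [-1.26255812  0.30666748 -0.04442521] [0.50175837 0.03307002 0.11627786]
nut px [209. 208. 207.] was [196. 194. 193.]
nut px [31. 56. 44.] was [197. 197. 195.]
nut px [40. 76. 59.] was [195. 194. 193.]
```

Call:
carry_out([
  {"hand":0,"dp":[0.004,0,0],"spin":0},
  {"hand":0,"dp":[0.004,0,0],"spin":0},
  {"hand":0,"dp":[0.004,0,0],"spin":0},
  {"hand":0,"dp":[0.004,0,0],"spin":0},
])

```text
time: 16.05
ee_pos: [0.502, 0.034, 0.1163]
eef_rot: [0.799, 0.601, -0.0, 0.0]
ft_force: [-0.3, -2.8, -6.1]
width: 0.0134
grip_force: 60.0
```

Call:
carry_out([
  {"hand":0,"dp":[0.004,0,0],"spin":0},
  {"hand":0,"dp":[0.004,0,0],"spin":0},
  {"hand":0,"dp":[0.004,0,0],"spin":0},
  {"hand":0,"dp":[0.004,0,0],"spin":0},
  {"hand":0,"dp":[0.004,0,0],"spin":0},
])

```text
time: 16.55
ee_pos: [0.5022, 0.0349, 0.1162]
eef_rot: [0.799, 0.601, -0.0, 0.0]
ft_force: [-0.8, -2.7, -5.9]
width: 0.0139
grip_force: 60.0
```

```bash
python3 chk.py
```

```text
[-0.80171865 -2.65751398 -5.86115713] [-1.35883449  0.36007244 -0.04216448] [0.50221123 0.03489731 0.11619931]
nut px [94. 92. 92.] was [196. 194. 193.]
nut px [30. 57. 44.] was [197. 197. 195.]
nut px [40. 76. 59.] was [195. 194. 193.]
```

Call:
carry_out([
  {"hand":0,"dp":[0,0,0],"spin":0},
  {"hand":0,"dp":[0,0,0],"spin":0},
  {"hand":0,"dp":[0,0,0],"spin":0},
  {"hand":0,"dp":[0,0,0],"spin":0},
  {"hand":0,"dp":[0,0,0],"spin":0},
  {"hand":0,"dp":[0,0,0],"spin":0},
])

```text
time: 17.2
ee_pos: [0.5024, 0.035, 0.1163]
eef_rot: [0.799, 0.601, 0.0, 0.0]
ft_force: [-0.8, -2.5, -5.7]
width: 0.0135
grip_force: 60.0
```

```bash
cat > show.py <<'E'
from h import *
def show(i,r,c):
    for v in range(*r):
        l=""
        for u in range(*c):
            p=i[v,u]; g=p.mean()
            l+= ("g" if p[1]>p[0]+8 else "~" if p[0]>p[2]+25 else " .-+*#@"[min(6,int(g//37))])
        print(v,l)
E
python3 chk.py
python3 - <<'E'
from show import *
b=camera("scene").astype(int); t=camera("top").astype(int)
show(b,(216,266),(346,416)); print(); show(t,(212,262),(200,272))
E
```

```text
[-0.76185814 -2.47237984 -5.66590099] [-1.2328755   0.35437173 -0.00387664] [0.50236244 0.03500411 0.11633095]
nut px [94. 92. 92.] was [196. 194. 193.]
nut px [31. 56. 45.] was [197. 197. 195.]
nut px [41. 76. 60.] was [195. 194. 193.]
216 ~~~~~~~~~~~~++--++++----------------------------+*##*~~~~.gggggg~~~~~~
217 ~~~~~~~~~~~*+--+++--------------------------------+*##~~~.gggggggg~~~~
218 ~~~~~~~~~~++---------------------------------------+*@#~~~ggggggggg~~~
219 ~~~~~~~~~++-----------------------------------------+*@@*-ggggggggggg~
220 ~~~~~~~~++---------------------------ggg--------------*##*-ggggggggggg
221 ~~~~~~~++----------------------------ggggg-------------+#*-ggggggggggg
222 ~~~~~~~+-----------+++++-------------gggggg-------------++gggggggggggg
223 ~~~~~~+-----------++++++--------------gggggg-------------.gggggggggggg
224 ~~~~~++----------+++++++++++++++------.ggggggg------------gggggggggggg
225 ~~~~~+-----------++++++++********++----gggggggg-----------gggggggggggg
226 ~~~~++-----------+++++++++*********+++-gggggggggg---------gggggggggggg
227 ~~~~+------------+++++++++********
[... 6037 characters left out ...]
*~~~~~~
253 -----------------------.~~~~~~~~#----++-++--@@##############@####*~~~~~~
254 -----------------------.~~~~~~~~@------+-+--@@###################@~~~~~~
255 -----------------------.~~~~~~~~#+-------+--@@##############@#####*~~~~~
256 ----------------------.~~~~~~~~~~#---------+#@##############@#####*~~~~~
257 -------------+-*------.~~~~~~~~~~@-------+--*@###################@@~~~~~
258 -----------*#**#*+----.~~~~~~~~~~#+----------@@############@#######~~~~~
259 ----------*#@@@**+----.~~~~~~~~~~~#----------*@############@######@*~~~~
260 ---------+######.*---.~~~~~~~~~~~~#+---------+@###################@@~~~~
261 ---------*@###@@.#---.~~~~~~~~~~~~~@----------#@##################@#*~~~
```

The chute is now empty. I'll back off slowly and check the weight.

Call:
carry_out([
  {"hand":0,"dp":[-0.01,0,0],"spin":0},
  {"hand":0,"dp":[-0.02,0,0],"spin":0},
  {"hand":0,"dp":[-0.03,0,0],"spin":0},
  {"hand":0,"dp":[-0.04,0,0],"spin":0},
  {"hand":0,"dp":[-0.05,0,0],"spin":0},
  {"hand":0,"dp":[-0.06,0,0],"spin":0},
  {"hand":0,"dp":[-0.07,0,0],"spin":0},
  {"hand":0,"dp":[-0.08,0,0],"spin":0},
  {"hand":0,"dp":[-0.09,0,0],"spin":0},
  {"hand":0,"dp":[-0.1,0,0],"spin":0},
  {"hand":0,"dp":[-0.11,0,0],"spin":0},
  {"hand":0,"dp":[-0.12,0,0],"spin":0},
])

```text
time: 18.55
ee_pos: [0.494, 0.0061, 0.1163]
eef_rot: [0.799, 0.601, 0.0, 0.0]
ft_force: [-0.8, -0.3, -5.9]
width: 0.0138
grip_force: 60.0
```

Call:
carry_out([
  {"hand":0,"dp":[-0.015,0,0],"spin":0},
  {"hand":0,"dp":[-0.03,0,0],"spin":0},
  {"hand":0,"dp":[-0.05,0,0],"spin":0},
  {"hand":0,"dp":[-0.07,0,0],"spin":0},
  {"hand":0,"dp":[-0.09,0,0],"spin":0},
  {"hand":0,"dp":[-0.11,0,0],"spin":0},
  {"hand":0,"dp":[-0.13,0,0],"spin":0},
  {"hand":0,"dp":[-0.15,0,0],"spin":0},
  {"hand":0,"dp":[-0.16,0,0],"spin":0},
  {"hand":0,"dp":[-0.165,0,0],"spin":0},
  {"hand":0,"dp":[-0.165,0,0],"spin":0},
  {"hand":0,"dp":[-0.165,0,0],"spin":0},
  {"hand":0,"dp":[-0.165,0,0],"spin":0},
])

```text
time: 19.85
ee_pos: [0.4826, -0.0332, 0.1163]
eef_rot: [0.799, 0.601, 0.0, 0.0]
ft_force: [0.1, 0.4, -5.1]
width: 0.0132
grip_force: 60.0
```

Run:
```python
from show import *
s=read_state();print(s["ft_force"],s["torque"],s["ee_pos"])
p=s["ee_pos"][:2]+.105*np.array([.279,.96]);print("pan-lip",np.linalg.norm(p-[.5449,.1815]))
b=camera("scene").astype(int)
show(b,(190,252),(316,405))
```

```text
[ 0.07536821  0.36438692 -5.08819616] [-0.51410172  0.04069622  0.0661548 ] [ 0.48255819 -0.03317794  0.11630441]
pan-lip 0.11857603563482386
190 ~~~~~~~~~~~~~~~~~~~~~~~~~~-++..--++++----------------++*~~~~~~~~~~~~~~~~~~~~~~~~~~~~~~~~~
191 ~~~~~~~~~~~~~~~~~~~~~~~~~~-+++-+++----------------------++*~~~~~~~~~~~~~~~~~~~~~~~~~~~~~~
192 ~~~~~~~~~~~~~~~~~~~~~~~~~~~+++++---++---------------------+++~~~~~~~~~~~~~~~~~~~~~~~~~~~~
193 ~~~~~~~~~~~~~~~~~~~~~~~~~~~+++--+++++------------------------+++~~~~~~~~~~~~~~~~~~~~~~~~~
194 ~~~~~~~~~~~~~~~~~~~~~~~~~~~+---++++---------------------------+###~~~~~~~~~~~~~~~~~~~~~~~
195 ~~~~~~~~~~~~~~~~~~~~~~~~~~+---++-------------------------------+*##~~~~~~~~~~~~~~~~~~~~~~
196 ~~~~~~~~~~~~~~~~~~~~~~~~++---------------------------------------*##~~~~~~~~~~~~~~~~~~~~~
197 ~~~~~~~~~~~~~~~~~~~~~~~++-----------------------------------------+##~~~~~~~~~~~~~~~~~~~~
198 ~~~~~~~~~~~~~~~~~~~~~~++-------------------------------------------+##~~~~~~~~~~~~~~~~~~~
199 ~~~~~~~~~~~~~~~~~~~~~~+---------------------------------------------+*#~~~~~~~~~~~~~~~~~~
200 ~~~~~~~~~~~~~~
[... 4169 characters left out ...]
*###******++--.-....-----------+-...gggggg
245 ~~~~~~~~~~~~~~~~~~~~~~~~~~----------------------+++-----------...----------.---....gggggg
246 ~~~~~~~~~~~~~~~~~~~~~~~~~~~---------------------------------+-----------..-~~~~.  ggggggg
247 ~~~~~~~~~~~~~~~~~~~~~~~~~~~~~------------------------------+++--..-----~~~~~~~~~~.ggggggg
248 ~~~~~~~~~~~~~~~~~~~~~~~~~~~~~~-------------------------------++-------~~~~~~~~~~~~~gggggg
249 ~~~~~~~~~~~~~~~~~~~~~~~~~~~~~~~~------------------------------+*+----~~~~~~~~~~~~~~~.gggg
250 ~~~~~~~~~~~~~~~~~~~~~~~~~~~~~~~~~~~--------------------------+*@#~---~~~~~~~~~~~~~~~~.ggg
251 ~~~~~~~~~~~~~~~~~~~~~~~~~~~~~~~~~~~~~~----------------~~~---.-*#*+---~~~~~~~~~~~~~~~~~.gg
```

The weight is up about 3.1 N, so all three nuts are in the pan, and it is 119 mm from the lip. Next I'll carry it to the mat.

Run:
```python
from h import *
t=np.radians(30);go(.505-.105*np.cos(t),-.33-.105*np.sin(t),.116,30)
```

```text
yaw now 73.88 pos [ 0.4826 -0.0332  0.1163] dp [-1.4182e+00  1.2470e-01  1.1000e-03] spin 0.2438
```

Call:
carry_out([
  {"hand":0,"dp":[-0.01,0,0],"spin":0},
  {"hand":0,"dp":[-0.03,0,0],"spin":0.005},
  {"hand":0,"dp":[-0.06,0,0],"spin":0.01},
  {"hand":0,"dp":[-0.1,0.01,0],"spin":0.015},
  {"hand":0,"dp":[-0.15,0.01,0],"spin":0.022},
  {"hand":0,"dp":[-0.2,0.02,0],"spin":0.03},
  {"hand":0,"dp":[-0.25,0.02,0],"spin":0.038},
  {"hand":0,"dp":[-0.3,0.03,0],"spin":0.046},
  {"hand":0,"dp":[-0.35,0.03,0],"spin":0.054},
  {"hand":0,"dp":[-0.4,0.04,0],"spin":0.062},
  {"hand":0,"dp":[-0.45,0.04,0],"spin":0.07},
  {"hand":0,"dp":[-0.5,0.05,0],"spin":0.078},
  {"hand":0,"dp":[-0.55,0.05,0],"spin":0.086},
  {"hand":0,"dp":[-0.6,0.06,0],"spin":0.094},
  {"hand":0,"dp":[-0.64,0.06,0],"spin":0.102},
  {"hand":0,"dp":[-0.67,0.06,0],"spin":0.108},
  {"hand":0,"dp":[-0.69,0.06,0],"spin":0.114},
  {"hand":0,"dp":[-0.7,0.06,0],"spin":0.118},
  {"hand":0,"dp":[-0.7,0.06,0],"spin":0.12},
  {"hand":0,"dp":[-0.7,0.06,0],"spin":0.12},
])

```text
time: 21.9
ee_pos: [0.4484, -0.2053, 0.1163]
eef_rot: [0.898, 0.441, 0.0, -0.0]
ft_force: [-0.9, 0.0, -4.8]
width: 0.0137
grip_force: 60.0
```

Run:
```python
from h import *
t=np.radians(30);go(.505-.105*np.cos(t),-.33-.105*np.sin(t),.116,30);print(read_state()["ft_force"])
```

```text
yaw now 52.29 pos [ 0.4484 -0.2053  0.1163] dp [-0.6448  0.325   0.0012] spin 0.1238
[-0.86629674  0.01500874 -4.82569343]
```

Call:
carry_out([
  {"hand":0,"dp":[-0.01,0.005,0],"spin":0},
  {"hand":0,"dp":[-0.03,0.015,0],"spin":0.005},
  {"hand":0,"dp":[-0.06,0.03,0],"spin":0.01},
  {"hand":0,"dp":[-0.1,0.05,0],"spin":0.015},
  {"hand":0,"dp":[-0.15,0.075,0],"spin":0.022},
  {"hand":0,"dp":[-0.2,0.1,0],"spin":0.03},
  {"hand":0,"dp":[-0.25,0.125,0],"spin":0.04},
  {"hand":0,"dp":[-0.3,0.15,0],"spin":0.05},
  {"hand":0,"dp":[-0.35,0.175,0],"spin":0.06},
  {"hand":0,"dp":[-0.4,0.2,0],"spin":0.07},
  {"hand":0,"dp":[-0.45,0.225,0],"spin":0.08},
  {"hand":0,"dp":[-0.5,0.25,0],"spin":0.09},
  {"hand":0,"dp":[-0.55,0.275,0],"spin":0.1},
  {"hand":0,"dp":[-0.59,0.295,0],"spin":0.11},
  {"hand":0,"dp":[-0.62,0.31,0],"spin":0.118},
  {"hand":0,"dp":[-0.64,0.32,0],"spin":0.122},
  {"hand":0,"dp":[-0.645,0.325,0],"spin":0.124},
  {"hand":0,"dp":[-0.645,0.325,0],"spin":0.124},
  {"hand":0,"dp":[-0.645,0.325,0],"spin":0.124},
])

```text
time: 23.8
ee_pos: [0.4141, -0.3824, 0.1163]
eef_rot: [0.966, 0.259, 0.0, -0.0]
ft_force: [0.9, 0.4, -6.0]
width: 0.0133
grip_force: 60.0
```

Call:
carry_out([
  {"hand":0,"dp":[0,0,0.015],"spin":0},
  {"hand":0,"dp":[0,0,0.04],"spin":0},
  {"hand":0,"dp":[0,0,0.07],"spin":0},
  {"hand":0,"dp":[0,0,0.1],"spin":0},
  {"hand":0,"dp":[0,0,0.13],"spin":0},
  {"hand":0,"dp":[0,0,0.16],"spin":0},
  {"hand":0,"dp":[0,0,0.19],"spin":0},
  {"hand":0,"dp":[0,0,0.22],"spin":0},
  {"hand":0,"dp":[0,0,0.25],"spin":0},
  {"hand":0,"dp":[0,0,0.275],"spin":0},
  {"hand":0,"dp":[0,0,0.295],"spin":0},
  {"hand":0,"dp":[0,0,0.31],"spin":0},
  {"hand":0,"dp":[0,0,0.318],"spin":0},
  {"hand":0,"dp":[0,0,0.324],"spin":0},
  {"hand":0,"dp":[0,0,0.33],"spin":0},
  {"hand":0,"dp":[0,0,0.33],"spin":0},
])

```text
time: 25.4
ee_pos: [0.4136, -0.3846, 0.0344]
eef_rot: [0.966, 0.258, 0.0, 0.001]
ft_force: [-5.3, -3.3, 3.5]
width: 0.0133
grip_force: 60.0
```

Call:
carry_out([
  {"hand":0,"dp":[0,0,0.004],"spin":0},
  {"hand":0,"dp":[0,0,0.008],"spin":0},
  {"hand":0,"dp":[0,0,0.012],"spin":0},
  {"hand":0,"dp":[0,0,0.012],"spin":0},
])

```text
time: 25.8
ee_pos: [0.4136, -0.3846, 0.0315]
eef_rot: [0.966, 0.257, 0.0, 0.001]
ft_force: [-4.9, -3.3, 3.5]
width: 0.0135
grip_force: 60.0
```

Call:
carry_out([
  {"hand":0,"dp":[0,0,0.004],"spin":0},
  {"hand":0,"dp":[0,0,0.008],"spin":0},
  {"hand":0,"dp":[0,0,0.012],"spin":0},
  {"hand":0,"dp":[0,0,0.014],"spin":0},
  {"hand":0,"dp":[0,0,0.014],"spin":0},
  {"hand":0,"dp":[0,0,0.014],"spin":0},
])

```text
time: 26.4
ee_pos: [0.4136, -0.3847, 0.0285]
eef_rot: [0.966, 0.257, 0.0, 0.001]
ft_force: [-6.3, -1.2, 6.8]
width: 0.0136
grip_force: 60.0
```

Seated. Releasing.

Call:
carry_out([
  {"hand":16,"dp":[0,0,0],"spin":0},
  {"hand":20,"dp":[0,0,0],"spin":0},
  {"hand":30,"dp":[0,0,0],"spin":0},
  {"hand":50,"dp":[0,0,0],"spin":0},
  {"hand":50,"dp":[0,0,0],"spin":0},
  {"hand":50,"dp":[0,0,0],"spin":0},
  {"hand":50,"dp":[0,0,0],"spin":0},
  {"hand":50,"dp":[0,0,0],"spin":0},
  {"hand":50,"dp":[0,0,0],"spin":0},
])

```text
time: 27.3
ee_pos: [0.4139, -0.3829, 0.0273]
eef_rot: [0.966, 0.258, 0.0, 0.0]
ft_force: [-0.8, -0.3, 0.1]
width: 0.0495
grip_force: 0.0
```

Call:
carry_out([
  {"hand":50,"dp":[0,0,-0.04],"spin":0},
  {"hand":50,"dp":[0,0,-0.1],"spin":0},
  {"hand":50,"dp":[0,0,-0.18],"spin":0},
  {"hand":50,"dp":[0,0,-0.28],"spin":0},
  {"hand":50,"dp":[0,0,-0.4],"spin":0},
  {"hand":50,"dp":[-0.15,0,-0.5],"spin":0},
  {"hand":50,"dp":[-0.25,0,-0.6],"spin":0},
  {"hand":50,"dp":[-0.25,0,-0.6],"spin":0},
  {"hand":50,"dp":[-0.25,0,-0.6],"spin":0},
])

```text
time: 28.2
ee_pos: [0.3599, -0.4145, 0.1788]
eef_rot: [0.966, 0.258, 0.001, 0.001]
ft_force: [0.7, 1.0, -0.1]
width: 0.0502
grip_force: 0.0
```

Run:
```python
from show import *
s=read_state();print(s["time"],s["ft_force"],s["ee_pos"])
t=camera("top").astype(int); show(t,(188,300),(395,505))
b=camera("scene").astype(int); print(); show(b,(128,200),(205,320))
```

```text
28.2 [ 0.67730302  1.0169913  -0.0753937 ] [ 0.35992901 -0.41450021  0.17883447]
188 ~~~~~~~~~~~~~~~~~~~~~~~~~~~~~~~~~~~~~~~~~~~~~~~~~~~~~~~~~~~~~~~~~~~~~~~~~~~~~~~~~~~~~~~~~~~~~~~~~~~~~~~~~~~~~~
189 ~~~~~~~~~~~~~~~~~~~~~~~~~~~~~~~~~~~~~~~~~~~~~~~~~~~~~~~~~~~~~~~~~~~~~~~~~~~~~~~~~~~~~~~~~~~~~~~~~~~~~~~~~~~~~~
190 ~~~~~~~~~~~~~~~~~~~~~~~~~~~~~~~~~~~~~~~~~~~~~~~~~~~~~~~~~~~~~~~~~~~~~~~~~~~~~~~~~~~~~~~~~~~~~~~~~~~~~~~~~~~~~~
191 ~~~~~~~~~~~~~~~~~~~~~~~~~~~~~~~~~~~~~~~~~~~~~~~~~~~~~~~~~~~~~~~~~~~~~~~~~~~~~~~~~~~~~~~~~~~~~~~~~~~~~~~~~~~~~~
192 ~~~~~~~~~~~~~~~~~~~~~~~~~~~~~~~~~~~~~~~~~~~~~~~~~~~~~~~~~~~~~~~~~~~~~~~~~~~~~~~~~~~~~~~~~~~~~~~~~~~~~~~~~~~~~~
193 ~~~~~~~~~~~~~~~~~~~~~~~~~~~~~~~~~~~~~~~~~~~~~~~~~~~~~~~~~~~~~~~~~~~~~~~~~~~~~~~~~~~~~~~~~~~~~~~~~~~~~~~~~~~~~~
194 ~~~~~~~~~~~~~~~~~~~~~~~~~~~~~~~~~~~~~~~~~~~~~~~~~~~~~~~~~~~~~~~~~~~~~~~~~~~~~~~~~~~~~~~~~~~~~~~~~~~~~~~~~~~~~~
195 ~~~~~~~~~~~~~~~~~~~~~~~~~~~~~~~~~~~~~~~~~~~~~~~~~~~~~~~~~~~~~~~~~~~~~~~~~~~~~~~~~~~~~~~~~~~~~~~~~~~~~~~~~~~~~~
196 ~~~~~~~~~~~~~~~~~~~~~~~~~~~~~~~~~~~~~~~~~~~~~~~~~~~~~~~~~~~~~~~~~~~~~~~~~~~~~~~~~~~~~~~~~~~~~~~
[... 19801 characters left out ...]
~~~~~~~~~~~~~~~~~~~~~~~~~~~~~~~~~~~~~~~~~~~~......~~~~~~~~~~~~~~~~~~~~~~~~~~~~~~~~~~~~~~~~~~~~~~~~~~
195 gggggg~~~~~~~~~~~~~~~~~~~~~~~~~~~~~~~~~~~~~~~~~~~~~~~~~~~~~~~. .~~~~~~~~~~~~~~~~~~~~~~~~~~~~~~~~~~~~~~~~~~~~~~~~~~~
196 gggggg.~~~~~~~~~~~~~~~~~~~~~~~~~~~~~~~~~~~~~~~~~~~~~~~~~~~~~~~~~~~~~~~~~~~~~~~~~~~~~~~~~~~~~~~~~~~~~~~~~~~~~~~~~~~~
197 --gggg.~~~~~~~~~~~~~~~~~~~~~~~~~~~~~~~~~~~~~~~~~~~~~~~~~~~~~~~~~~~~~~~~~~~~~~~~~~~~~~~~~~~~~~~~~~~~~~~~~~~~~~~~~~~~
198 -----g.~~~~~~~~~~~~~~~~~~~~~~~~~~~~~~~~~~~~~~~~~~~~~~~~~~~~~~~~~~~~~~~~~~~~~~~~~~~~~~~~~~~~~~~~~~~~~~~~~~~~~~~~~~~~
199 -----g-~~~~~~~~~~~~~~~~~~~~~~~~~~~~~~~~~~~~~~~~~~~~~~~~~~~~~~~~~~~~~~~~~~~~~~~~~~~~~~~~~~~~~~~~~~~~~~~~~~~~~~~~~~~~
```

The pan stands on the mat with its rim centre at top px (454,239). I'll check that position and hand in.

Run:
```python
from h import *
d=onz("top",454,239,.064)-[.505,-.33,.064]; print("pan-mat",d)
if np.abs(d[:2]).max()<.03: print(close_job())
```

```text
pan-mat [-1.37471525e-03  1.65089119e-03  5.55111512e-17]
the job is handed in; nothing more can be done
None
```

The pan is on the rubber mat about 2 mm from its centre, all three nuts are in it by weight, and the gripper is clear; the job is handed in at about 28 s, with no verdict returned.

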